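# Load a lock barrel into the index carousel and click it on

### The arm

A 6-joint arm with a two-finger parallel gripper is mounted at the origin on the work surface. World frame = base frame: x ahead of the robot, y to its left, z up, the work surface at z = 0. Lengths are in mm, angles in rad, forces in N, time in s.
With the tool pointing down it reaches from about 350 to 950 mm from the base axis. Payload 17.4 kg.
Tool frame: the origin (TCP) lies on the front face of the gripper's body, between the roots of the fingers; the fingertips stand 84 mm ahead of it and the grasp point (between the pads) lies 65 mm ahead of it; z points along the fingers, y is the line along which they close (so a half turn about z gives the same grasp; the last joint's range is limited). The gripper opens to 93 mm and grips with 3 to 60 N. Pads are 15 mm wide; open, the fingers measure 128 mm over their backs; the gripper's body (75 mm by 188 mm) begins 65 mm behind the grasp point.
Start: joints at [-1.238, 0.116, 1.442, -0, 1.584, -0.038], TCP at [244.585, -629.135, 302.746] pointing down, gripper open.
Joint ranges: [-2.83, 2.83], [-0.83, 2.19], [0.07, 2.5], [-1.14, 4.28], [0.01, 3], [-2.97, 2.97]. Speed limits (rad/s): [1.89, 1.89, 2.22, 3.14, 3.14, 3.14].

### API

Orientations are given as a unit quaternion [x, y, z, w].
In Python, from station import arm, eyes gives the robot as it stands.
- The arm moves only by the tool arm_command, never from a script. Its argument "motion" is a list of rows, each a list of 6 numbers: the shift along the world's x, y, z scaled (see below), then the turn, a rotation vector about the world's x, y, z scaled (see below). In form: [[dx, dy, dz, rx, ry, rz], ...]. A call has exactly 5 rows; each row is the pose to reach, as a shift and turn from the pose commanded when the call began; what a row does not reach only later rows make up. The controller multiplies each number of a shift by 300 mm and each number of a turn by 2 rad. A row lasts 1/10 s, in which the tool goes at most 50 mm and 8.59 degrees, less where a joint would pass 70% of its speed; a pose out of reach is approached as far as the arm can. A call with a number of a shift or a turn outside -1 to 1 is refused whole. A call with a gripper value outside its range is refused whole. "fingers" is the opening, from 0 (shut) to 1 (fully open), set as the call begins (left out, the last holds). The fingers move at their own pace and stop on an object; "force" is the grip in N (left out, the last holds). Time passes only in rows, so rows that repeat a pose let the fingers close, or fill a call up. It gives the time, the measured TCP pose, the force, the opening and the grip force at its end, in the units of the state.
- arm.get_state(): the state, without advancing time (a new reading comes with each control period).
- eyes.capture(name): name is "scene" or "top"; returns a dict with "image" (480x640x3 uint8, red, green, blue), "fov_y" (degrees; the focal length in pixels is half the picture's height over the tangent of half this angle, whatever the lens; pixels are square), "cx", "cy" (the principal point, pixels), "rvec" (rotation vector, rad) and "tvec" (3), from world to camera coordinates, as OpenCV has them. Camera axes: x right, y down, z forward; pixel columns grow to the right and rows downward; lengths in mm; the calibration is good to about 2 mm. A picture is of the moment at which its call begins. There is no depth.
- arm.sign_off(): hands the job in; it is judged then, once.
The state is a dict: "t": time; "joint_pos": joint angles; "joint_vel": joint speeds; "effort": joint torques, N m; "tool_pos": TCP position; "tool_rot": TCP orientation; "wrist_force": force on the tool from outside, world axes, zero at the start; "torque": the same for the moment, N m; "finger_gap": finger opening in mm; "gripper_force": force on a finger pad.
Only numpy, scipy, OpenCV 4.12 (cv2) and the standard library are available. Lean on these libraries where they do the work, as an engineer would, in place of code of your own. Each camera call takes 0.05 s, during which the arm holds its last target. There are 200 camera calls.

### The job

Take the brass lock barrel from the wooden rack, put it upright into the red cup of the carousel (the one at the red mark) and press it down onto the sprung stop in the cup with about 13 newtons for half a second, never more than 20. Then turn the carousel by its orange-sleeved post one click clockwise seen from above, so that the red cup comes to rest at the green mark with the barrel standing in it, and let go. Leave the other barrels and the padlock alone.

Things in the scene. Friction and masses are not known exactly. Their poses are not given: they have to be found in the camera images.
- brass: brass (yellow metal) lock barrel, a plain upright cylinder 30 mm in diameter and 72 mm tall, about 0.25 kg, with a 3 mm chamfer at its foot and a black keyway on top; at the start it stands in one of the three sockets of the rack. Origin: centre of its underside, z up along the barrel
- rack: fixed wooden rack, 230 x 62 x 20 mm, long side along its own x. Three sockets 75 mm apart along x (at -75, 0, +75 mm), 33 mm wide and 10 mm deep, so a barrel's underside stands 10 mm above the table. Origin: centre of its underside
- nickel: bright silver lock barrel in another socket of the rack, same size as the brass one. Leave alone. Origin: centre of its underside
- dark: dark steel lock barrel in the third socket of the rack, same size. Leave alone. Origin: centre of its underside
- loaded: silver lock barrel, same size, already standing in a blue cup of the carousel (not next to the red cup), its top 116 mm above the table. It rides round with the wheel; do not lift or tip it. Origin: centre of its underside
- padlock: brass padlock lying on the table, 68 mm long with its steel shackle, 46 mm wide, 22 mm thick. Leave alone. Origin: centre of its underside
- carousel: fixed round black base of the carousel, 236 mm across, on the table; the wheel turns on it. Origin: on the wheel's axis at table height. The red mark (loading place) is on the rim in direction -x of this body; the green mark (next place) 60 degrees clockwise of it seen from above (direction (-0.5, +0.87) in its xy)
- wheel (a joint): turn of the aluminium wheel, rad, positive = clockwise seen from above, 0 at the start. One click is 1.047 rad (60 degrees). A sprung roller in the lobed rim holds it at each click: it resists with up to about 0.65 N m (6.5 N at the post) at first, least half way, and beyond half way pulls the wheel on into the next click
- pocket (a point): centre of the mouth of the red cup on the wheel, 72 mm above the table, 75 mm from the axis. Bore 33 mm, flared to 39 mm over the top 6 mm; rim 47 mm outside. In it a sprung rubber pad (about 7 N per mm, 4 mm travel) on an adjusted stop: the pad's top lies 20 to 36 mm below the mouth, different each time and not measured: feel for it. The other five cups are blue, 60 degrees apart
- handle (a point): grip point of the steel post with orange sleeve by which the wheel is turned, 142 mm above the table, 100 mm from the axis; the post is upright, 16 mm in diameter, its top 10 mm above this point; the cups beside it are empty

How it is judged (in metres and radians):
On the way, in this order (a step that is already met when the one before it is completed fails the run):
1. brass barrel upright in the red cup at the red mark and pressed down onto its stop with more than 8 N (horizontal distance between brass and pocket below 0.004 m and angle between brass's own z axis and vertical below 0.08 rad and z of brass in the frame of pocket below -0.016 m and contact force between brass and carousel above 8 N and value of joint wheel between -0.15 and 0.15 rad), for 0.25 s.
2. wheel turned one click clockwise with the barrel in the red cup (horizontal distance between brass and pocket below 0.004 m and angle between brass's own z axis and vertical below 0.08 rad and z of brass in the frame of pocket below -0.016 m and value of joint wheel between 0.957198 and 1.1372 rad), for 0.2 s.
At the end, for the whole second after the job is handed in: Wheel at rest within 0.09 rad of one click clockwise; brass barrel at rest in the red cup: within 4 mm of its centre, 0.08 rad of upright, underside over 16 mm below the mouth. The other barrels upright (0.1 rad), the padlock within 25 mm of its start (all of step 2 and velocity of joint wheel between -0.05 and 0.05 rad/s and linear speed of brass below 0.02 m/s and angle between each of loaded, nickel, dark's own z axis and vertical below 0.1 rad and distance of padlock from where it was at the start of the episode below 0.025 m); the robot touches nothing.
It fails at once if the brass barrel is forced against the carousel with more than 20 N (contact force between brass and carousel above 20 N).
It fails at once if the wheel is turned past one click (over 1.5 clicks) or back by half a click (value of joint wheel above 1.5708 rad or value of joint wheel below -0.523599 rad).
It fails at once if another barrel in the rack is moved by more than 20 mm or tipped (distance of any of nickel, dark from where it was at the start of the episode above 0.02 m or angle between any of nickel, dark's own z axis and vertical above 0.3 rad).
It fails at once if the barrel in the blue cup is tipped or lifted (angle between loaded's own z axis and vertical above 0.3 rad or height (world z) of loaded above 0.06 m).
It fails at once if the padlock is moved by more than 25 mm (distance of padlock from where it was at the start of the episode above 0.025 m).
It also fails if it takes over 69 s, if anything falls off the work surface, if the arm or the gripper's body presses on something with over 40 N, if the wrist force passes 120 N, or if a joint passes its speed limit or range.

## Working session

There is one attempt and no reset: what is moved stays moved. The work goes in short steps, Python scripts to look and compute and a tool call to move; the robot and the scene stay as the last step left them, time stands still between calls to the robot, and variables do not carry over. Pictures are saved under pics/ and viewed, at most 12 in all, crops included, and the job is handed in when it is done.

Besides the shell and the picture viewer there is one more tool, called after "Emit:" as name(argument=value, ...), one argument or row to a line, values as JSON. arm_command: Moves the arm, as the interface text tells. Shifts and turns lie within -1 to 1; 1 stands for 300 mm of shift or 2 rad of turn. Its arguments: {"type":"object","properties":{"motion":{"type":"array","items":{"type":"array","items":{"type":"number"}}},"fingers":{"type":"number"},"force":{"type":"number"}},"required":["motion"]}

```bash
mkdir -p pics; ls; cat > h.py <<'E'
import numpy as np, cv2
from station import arm, eyes
def cap(n):
    c=eyes.capture(n); c['R']=cv2.Rodrigues(np.array(c['rvec'],float))[0]; c['f']=240/np.tan(np.radians(c['fov_y'])/2)
    c['t']=np.array(c['tvec'],float).ravel(); return c
def ray(c,u,v):
    d=c['R'].T@np.array([(u-c['cx'])/c['f'],(v-c['cy'])/c['f'],1]); return -c['R'].T@c['t'], d/np.linalg.norm(d)
def onz(c,u,v,z):
    o,d=ray(c,u,v); return o+d*(z-o[2])/d[2]
def tri(c1,p1,c2,p2):
    o1,d1=ray(c1,*p1);o2,d2=ray(c2,*p2)
    s=np.linalg.lstsq(np.c_[d1,-d2],o2-o1,rcond=None)[0]
    a=o1+d1*s[0];b=o2+d2*s[1]; return (a+b)/2,np.linalg.norm(a-b)
def proj(c,P):
    q=c['R']@np.array(P,float)+c['t']; return c['f']*q[:2]/q[2]+[c['cx'],c['cy']]
def save(c,n): cv2.imwrite(n,c['image'][:,:,::-1])
E
python3 - <<'E'
from h import *
for n in('scene','top'):
    c=cap(n);save(c,f'pics/{n}0.png');print(n,c['f'],c['cx'],c['cy'],-c['R'].T@c['t'],c['R'][2])
s=arm.get_state();print(s)
E
```

```text
pics
scene 468.32585362218725 319.72368823871165 248.50190489657754 [ 824.42929676 -508.32161959  520.87490474] [-0.41197916  0.71319652 -0.56711893]
top 514.6585418684765 325.7155209986757 244.39683851275043 [ 360.22386551  -13.22948274 1035.64908396] [ 0.20017696 -0.02443941 -0.9794549 ]
{'t': 0.1, 'joint_pos': array([-1.23780724e+00,  1.16457481e-01,  1.44217818e+00, -7.64980835e-06,
        1.58399149e+00, -3.77815445e-02]), 'joint_vel': array([ 2.66901001e-03, -2.33555402e-03, -1.28184069e-03, -1.93359081e-03,
       -8.24601624e-05, -1.36848655e-03]), 'effort': array([ 5.46770316e-03, -7.22892237e+01, -6.23864365e+01,  7.81616522e-02,
        2.27329368e-02, -7.80116989e-05]), 'tool_pos': array([ 244.54912066, -629.05124209,  302.07842746]), 'tool_rot': array([ 9.82865177e-01,  1.84325190e-01, -7.98535899e-05, -5.11059471e-04]), 'wrist_force': array([ 0.04418724,  0.62863769, -0.79571233]), 'torque': array([-0.01071218, -0.05252616, -0.05126501]), 'gripper_force': 0.0, 'finger_gap': 93.08535500485853}
```

View pics/scene0.png

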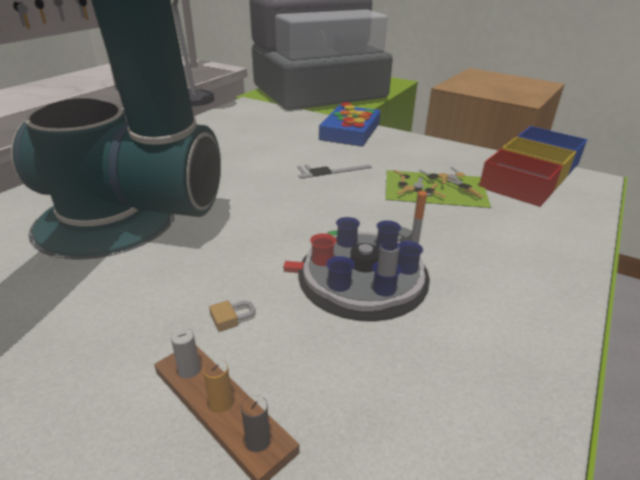

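View pics/top0.png

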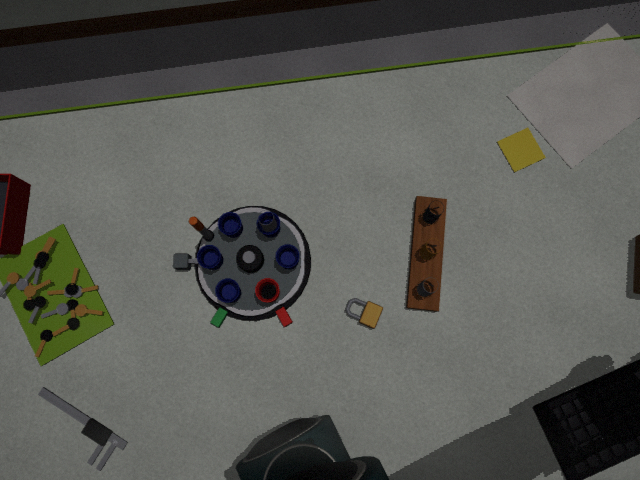

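The scene view shows brass in the middle socket at (219,388), the red cup at (322,250) and the orange post at (420,205). In the top view they are at about (427,252), (267,291) and (202,227). I'll zoom in to get precise features.

```bash
python3 - <<'E'
import cv2,numpy as np
def z(f,x,y,w,h,k,o,g):
    i=cv2.imread(f)[y:y+h,x:x+w]; i=(255*(i/255.)**g).astype('uint8')
    i=cv2.resize(i,None,fx=k,fy=k,interpolation=cv2.INTER_CUBIC)
    for a in range(0,w,20): cv2.putText(i,str(x+a),(a*k,8),0,.3,(255,255,0),1);cv2.line(i,(a*k,0),(a*k,h*k),(255,255,0),1) if 0 else cv2.line(i,(a*k,10),(a*k,16),(0,0,255),1)
    for a in range(0,h,20): cv2.putText(i,str(y+a),(0,a*k+3),0,.3,(255,0,255),1)
    return i
a=z('pics/top0.png',170,190,150,150,4,0,.6);b=z('pics/top0.png',400,190,50,150,4,0,.45)
cv2.imwrite('pics/t1.png',np.hstack([a,b]))
a=z('pics/scene0.png',280,185,155,140,4,0,.8)
b=z('pics/scene0.png',160,320,40,140,4,0,.8);b=z('pics/scene0.png',200,350,45,140,4,0,.8)[:560]
b=cv2.copyMakeBorder(b,0,560-b.shape[0],0,0,0)
cv2.imwrite('pics/s1.png',np.hstack([a,b]))
E
```

```text
(no output)
```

View pics/t1.png

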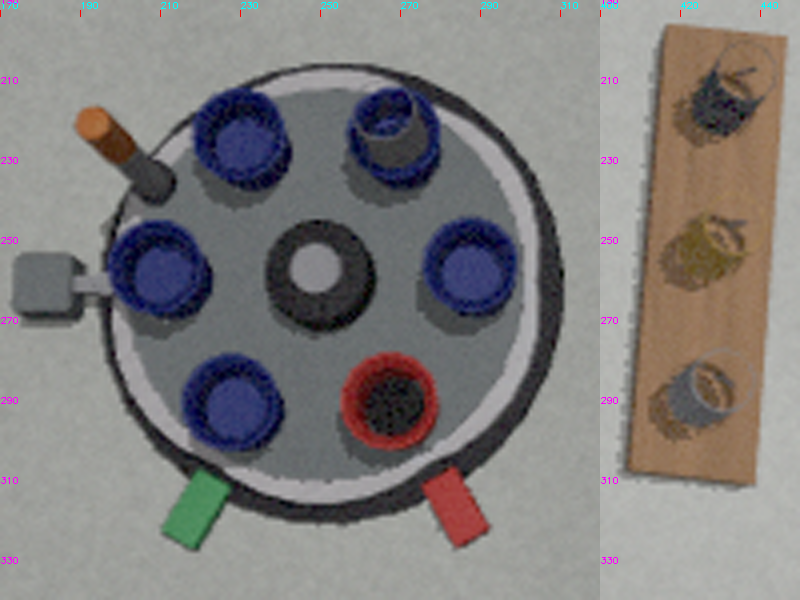

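View pics/s1.png

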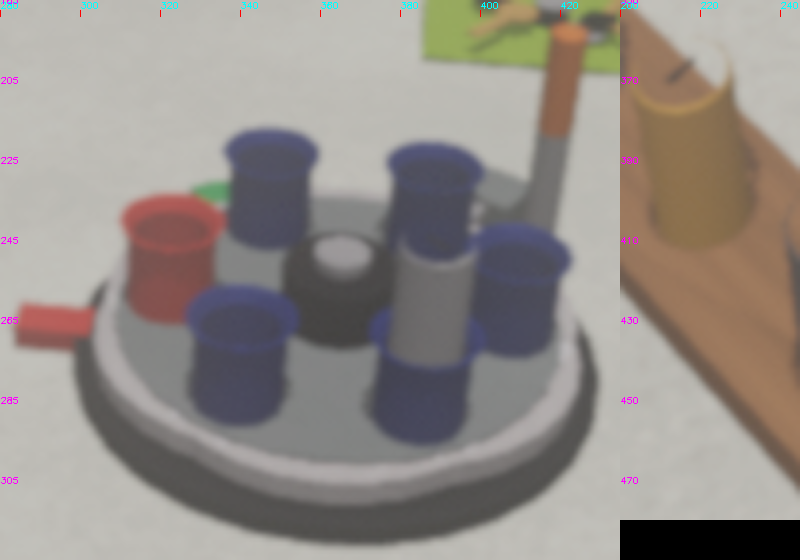

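The top crop shows the red cup rim centred at about (267,290), the post top at (193,219) and the rack corners. The metal tops are mirror-like, with brass in the middle of the three. The scene crop shows the red rim at (323,240.5), the post top at (422,193) and the brass top at about (215,372). Next I'll extract these with masks.

```bash
cat > m.py <<'E'
from h import *
T=cap('top');S=cap('scene')
def hsv(c): return cv2.cvtColor(c['image'],cv2.COLOR_RGB2HSV)
def cont(c,lo,hi,box,mn=30):
    x,y,w,h=box; k=4; H=cv2.cvtColor(cv2.resize(c['image'][y:y+h,x:x+w],None,fx=k,fy=k,interpolation=cv2.INTER_CUBIC),cv2.COLOR_RGB2HSV)
    H[...,0]=(H[...,0].astype(int)+30)%180
    m=cv2.inRange(H,lo,hi); m=cv2.morphologyEx(m,cv2.MORPH_OPEN,np.ones((3,3)))
    cs=[q for q in cv2.findContours(m,cv2.RETR_EXTERNAL,cv2.CHAIN_APPROX_NONE)[0] if cv2.contourArea(q)>mn*16]
    return [(q.reshape(-1,2)+.5)/k-.5+[x,y] for q in cs]
if __name__=='__main__':
    print('blue top')
    P=[]
    for q in cont(T,(130,90,30),(165,255,255),(190,200,120,110),80):
        (cx,cy),r=cv2.minEnclosingCircle(q.astype('f4')); p=onz(T,cx,cy,72);P.append(p);print(np.round([cx,cy,r,*p],1))
    for q in cont(T,(15,120,40),(40,255,255),(180,270,120,70)):
        (cx,cy),r=cv2.minEnclosingCircle(q.astype('f4')); print('red',np.round([cx,cy,r,*onz(T,cx,cy,72)],1))
    for q in cont(S,(15,90,40),(40,255,255),(280,220,80,60)):
        print('redS',q.min(0),q.max(0))
    for n,c,b in(('T',T,(180,205,40,40)),('S',S,(400,185,40,40))):
        for q in cont(c,(33,110,60),(48,255,255),b,15): print('or',n,q.min(0),q.max(0),cv2.minAreaRect(q.astype('f4')))
    for q in cont(T,(30,80,40),(50,255,255),(400,185,60,140),300):
        r=cv2.minAreaRect(q.astype('f4'));print('rack',r)
        b=cv2.boxPoints(r);print([np.round(onz(T,*p,20)[:2],1) for p in b], onz(T,*r[0],20))
    c0=(190+ (668-600)/4,)
    C=[(400+(a-600+.5)/4-.5,190+(b+.5)/4-.5) for a,b in((668,24),(787,38),(755,486),(628,472))]
    W=[onz(T,*p,20)[:2] for p in C];print(np.round(W,1),np.mean(W,0))
    for n,t,s in(('cup',(390,400),(173,223)),('post',(93,117),(570,33))):
        p=(170+(t[0]+.5)/4-.5,190+(t[1]+.5)/4-.5);r=(280+(s[0]+.5)/4-.5,185+(s[1]+.5)/4-.5);print(n,p,r,tri(T,p,S,r))
    p=(400+(722-600)/4-.4,190+237/4-.4);r=(200+(682-620)/4-.4,350+80/4-.4);print('brass',p,r,tri(T,p,S,r),onz(S,*r,82))
E
python3 m.py
```

```text
blue top
[227.  290.1  12.5 496.1 158.5  72. ]
[208.5 256.3  12.4 565.1 187.   72. ]
[287.  255.9  12.4 545.3  38.7  72. ]
[229.3 223.3  12.2 624.1 141.2  72. ]
[268.1 222.8  12.2 614.8  66.9  72. ]
red [283.3 316.2  10.1 433.1  59.6  72. ]
red [267.  290.1  12.7 485.7  84.   72. ]
redS [283.625 260.875] [302.875 271.125]
redS [310.375 233.375] [336.125 264.875]
or T [188.375 216.375] [196.875 224.625] ((192.625, 220.5), (8.25, 8.5), 90.0)
or S [415.625 190.125] [426.125 217.875] ((420.8403625488281, 204.09051513671875), (8.83723258972168, 28.007558822631836), 4.258845806121826)
or S [404.375 185.625] [413.375 189.375] ((408.86761474609375, 187.1757354736328), (3.7313895225524902, 8.880706787109375), 84.2894058227539)
rack ((427.04071044921875, 253.09774780273438), (32.19431686401367, 113.23682403564453), 4.664151191711426)
[array([ 419.1, -177.8]), array([ 644.1, -235.6]), array([ 629.4, -299.8]), array([ 405.4, -239.3])] [ 521.98815254 -237.46366691   20.        ]
[[ 643.2 -237.6]
 [ 627.4 -296.6]
 [ 404.9 -239. ]
 [ 420.2 -178.5]] [ 523.9292219 -237.9087527]
cup (267.125, 289.625) (322.875, 240.375) (array([487.42562302,  84.36611078,  68.65257316]), np.float64(1.1874508018660068))
post (192.875, 218.875) (422.125, 192.875) (array([618.88968536, 191.4517981 , 151.49331062]), np.float64(0.9431858235148916))
brass (430.1, 248.85) (215.1, 369.6) (array([ 521.20379026, -234.20481448,   69.047336  ]), np.float64(0.8758474165823555)) [ 529.5841266  -242.35289425   82.        ]
```

```bash
python3 - <<'E'
from m import *
for P in([523,-237.7,10],[523,-237.7,82]): print('S',proj(S,P),'T',proj(T,P))
for q in cont(S,(42,120,40),(54,255,255),(195,345,55,75),60):
    print('brassS',q.min(0),q.max(0))
    for v in (380,385,390,395,400,405):
        r=q[abs(q[:,1]-v)<.6,0]; print(v,r.min(),r.max(),(r.min()+r.max())/2)
    b=q[q[:,1]>q[:,1].max()-.3]; bb=b.mean(0); print('lowest',bb)
# silhouette circle projections
a=np.linspace(0,2*np.pi,60)
for z in(20,82):
  C=np.array([proj(S,[523+15*np.cos(t),-237.7+15*np.sin(t),z]) for t in a]);print(z,C.min(0),C.max(0))
# cup circle check, scene
C=np.array([proj(S,[485.8+23.5*np.cos(t),84.2+23.5*np.sin(t),72]) for t in a]);print('cup',C.min(0),C.max(0))
print('post',proj(S,[616.3,191.9,152]),proj(T,[616.3,191.9,152]))
im=T['image'].copy()
for z in(20,82):
  for t in a:
    p=proj(T,[523+15*np.cos(t),-237.7+15*np.sin(t),z]); 
E
```

```text
S [219.74753012 402.74635876] T [426.13235906 253.50924683]
S [213.49074831 364.82065756] T [433.28551741 246.484425  ]
brassS [201.875 367.125] [234.125 419.375]
380 204.625 224.125 214.375
385 205.875 225.625 215.75
390 206.125 226.375 216.25
395 206.125 228.125 217.125
400 208.375 229.375 218.875
405 209.375 229.875 219.625
lowest [229.825      419.34642857]
20 [207.00308646 388.28757036] [230.75853717 407.676945  ]
82 [200.8010156  355.44751779] [226.07394102 374.6032546 ]
cup [308.2509409  231.36527594] [335.19658116 246.18565023]
post [421.08565458 192.04610054] [192.83156104 220.46216553]
```

Emit:
arm_command(
  motion=[
    [0.1, 0.13, 0, 0, 0, -0.06],
    [0.2, 0.26, 0, 0, 0, -0.12],
    [0.3, 0.39, 0, 0, 0, -0.19],
    [0.4, 0.52, 0, 0, 0, -0.25],
    [0.5, 0.65, 0, 0, 0, -0.31],
  ],
)

```text
t: 0.8
tool_pos: [395.4, -432.4, 302.9]
tool_rot: [0.992, -0.127, 0.0, 0.0]
wrist_force: [0.4, -0.5, -0.3]
finger_gap: 93.5
gripper_force: 0.0
```

Emit:
arm_command(
  motion=[
    [0.09, 0.13, 0, 0, 0, 0],
    [0.17, 0.26, 0, 0, 0, 0],
    [0.26, 0.39, 0, 0, 0, 0],
    [0.34, 0.52, 0, 0, 0, 0],
    [0.428, 0.655, 0, 0, 0, 0],
  ],
)

```text
t: 1.3
tool_pos: [523.5, -235.9, 303.0]
tool_rot: [0.992, -0.124, 0.0, 0.0]
wrist_force: [0.5, -1.5, -0.4]
finger_gap: 92.8
gripper_force: 0.0
```

Emit:
arm_command(
  motion=[
    [0, 0, -0.1, 0, 0, 0],
    [0, 0, -0.2, 0, 0, 0],
    [0, 0, -0.3, 0, 0, 0],
    [0, 0, -0.35, 0, 0, 0],
    [0, 0, -0.35, 0, 0, 0],
  ],
)

```text
t: 1.8
tool_pos: [522.4, -237.4, 195.9]
tool_rot: [0.992, -0.124, -0.001, -0.001]
wrist_force: [-0.3, 0.7, 0.5]
finger_gap: 93.1
gripper_force: 0.0
```

```bash
python3 - <<'E'
from h import *
s=arm.get_state();print(s['tool_pos'],s['tool_rot'],s['joint_pos'])
S=cap('scene');T=cap('top')
i=cv2.resize(S['image'][270:420,140:290],None,fx=4,fy=4,interpolation=cv2.INTER_CUBIC)[:,:,::-1]
i=(255*(i/255.)**.8).astype('uint8')
for a in range(0,150,20):
    cv2.putText(i,str(140+a),(a*4,8),0,.3,(255,0,0),1);cv2.putText(i,str(270+a),(0,a*4+3),0,.3,(255,0,255),1)
cv2.imwrite('pics/s2.png',i)
from scipy.spatial.transform import Rotation as Ro
R=Ro.from_quat(s['tool_rot']).as_matrix()
for p in([0,52,84],[0,-52,84],[0,0,84]): print(p,proj(S,s['tool_pos']+R@p),proj(T,s['tool_pos']+R@p))
E
```

```text
[ 522.43571999 -237.39545099  195.91406621] [ 9.92242034e-01 -1.24311584e-01 -1.44750820e-03 -5.29261110e-04] [-4.70964807e-01 -5.32459470e-02  1.78954071e+00  1.31355527e-05
  1.40838033e+00  1.34909768e+00]
[0, 52, 84] [170.76247075 371.1507503 ] [464.83039176 246.77773205]
[0, -52, 84] [245.74667818 325.23745196] [408.09412981 240.64803112]
[0, 0, 84] [210.34382296 346.91484123] [436.42310357 243.7086511 ]
```

View pics/s2.png

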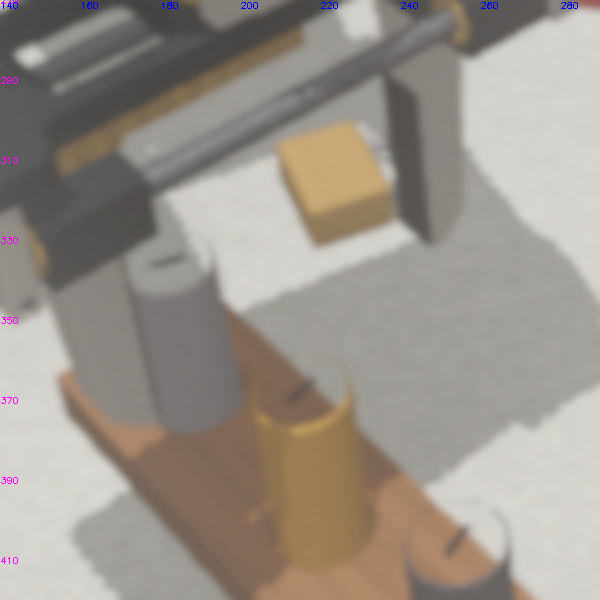

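The scene crop shows brass with its top centre at about (212,370). The near bottom corners of the far finger are at (239,323.4), (247.1,330.9) and (255.1,322.1), and the near finger's tip is at (172,376). I'll compare these with the predicted corners to calibrate.

```bash
python3 - <<'E'
from h import *
from scipy.spatial.transform import Rotation as Ro
s=arm.get_state();S=cap('scene');T=cap('top')
R=Ro.from_quat(s['tool_rot']).as_matrix()
for x in(-7.5,7.5):
  for y in(-64,-46.5,46.5,64): print(x,y,np.round(proj(S,s['tool_pos']+R@[x,y,84]),1))
for z,n in((82,'top'),(20,'20')):
  a=np.linspace(0,6.28,60);C=np.array([proj(S,[523+15*np.cos(t),-237.7+15*np.sin(t),z]) for t in a]);print(n,C.min(0),C.max(0))
i=(255*(T['image'][190:320,380:500]/255.)**.5).astype('uint8')[:,:,::-1]
i=cv2.resize(i,None,fx=4,fy=4,interpolation=cv2.INTER_CUBIC)
for a in range(0,130,20):
    cv2.putText(i,str(380+a),(a*4,8),0,.3,(255,0,0),1);cv2.putText(i,str(190+a),(0,a*4+3),0,.3,(255,0,255),1)
cv2.imwrite('pics/t2.png',i)
for p in ([-37.5,-94,0],[37.5,-94,0],[37.5,94,0],[-37.5,94,0]): print('body',np.round(proj(T,s['tool_pos']+R@p),1))
E
```

```text
-7.5 -64 [249.9 316.5]
-7.5 -46.5 [238.7 323.2]
-7.5 46.5 [171.5 363.7]
-7.5 64 [157.2 372.2]
7.5 -64 [257.4 322.5]
7.5 -46.5 [246.2 329.4]
7.5 46.5 [178.7 371.2]
7.5 64 [164.3 380. ]
top [200.80223799 355.44742896] [226.0741658  374.60209083]
20 [207.00399205 388.28746183] [230.75834202 407.6758153 ]
body [389.3 248.3]
body [393.2 204.9]
body [505.  216.8]
body [503.1 260.6]
```

View pics/t2.png

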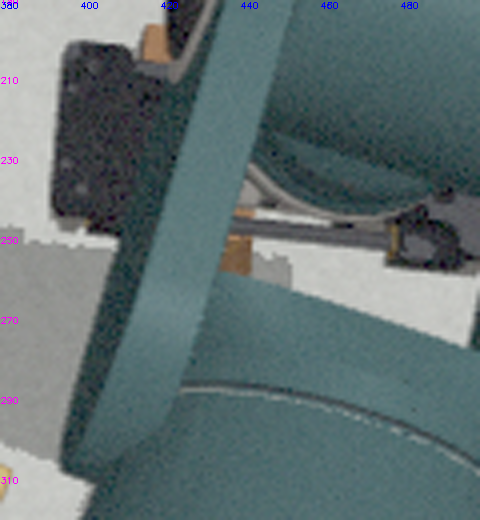

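The top view is mostly the arm, with the gripper body's end at about (392,243). Both cameras agree on the rack-to-cup displacement. Their absolute positions differ by about 5 mm, so I'll grasp midway and centre gently by feel.

Emit:
arm_command(
  motion=[
    [0.01, -0.008, -0.06, 0, 0, 0],
    [0.01, -0.008, -0.12, 0, 0, 0],
    [0.01, -0.008, -0.18, 0, 0, 0],
    [0.01, -0.008, -0.207, 0, 0, 0],
    [0.01, -0.008, -0.207, 0, 0, 0],
  ],
  fingers=1,
)

```text
t: 2.5
tool_pos: [525.9, -240.1, 135.6]
tool_rot: [0.992, -0.124, -0.0, -0.0]
wrist_force: [0.1, -0.4, 0.9]
finger_gap: 92.9
gripper_force: 0.0
```

Emit:
arm_command(
  motion=[
    [0, 0, 0, 0, 0, 0],
    [0, 0, 0, 0, 0, 0],
    [0, 0, 0, 0, 0, 0],
    [0, 0, 0, 0, 0, 0],
    [0, 0, 0, 0, 0, 0],
  ],
  fingers=0,
  force=5,
)

```text
t: 3.0
tool_pos: [526.1, -240.1, 135.9]
tool_rot: [0.992, -0.124, 0.0, 0.0]
wrist_force: [-0.0, 0.0, -0.1]
finger_gap: 57.6
gripper_force: 0.0
```

Emit:
arm_command(
  motion=[
    [0, 0, 0, 0, 0, 0],
    [0, 0, 0, 0, 0, 0],
    [0, 0, 0, 0, 0, 0],
    [0, 0, 0, 0, 0, 0],
    [0, 0, 0, 0, 0, 0],
  ],
)

```text
t: 3.5
tool_pos: [526.0, -240.0, 135.6]
tool_rot: [0.992, -0.124, -0.0, -0.0]
wrist_force: [1.3, 1.1, -0.1]
finger_gap: 29.2
gripper_force: 5.0
```

Emit:
arm_command(
  motion=[
    [0, 0, 0, 0, 0, 0],
    [0, 0, 0, 0, 0, 0],
    [0, 0, 0, 0, 0, 0],
    [0, 0, 0, 0, 0, 0],
    [0, 0, 0, 0, 0, 0],
  ],
  force=30,
)

```text
t: 4.0
tool_pos: [526.0, -240.1, 135.6]
tool_rot: [0.992, -0.124, -0.0, -0.0]
wrist_force: [0.5, 0.1, -1.1]
finger_gap: 29.4
gripper_force: 30.0
```

Emit:
arm_command(
  motion=[
    [0, 0, 0.01, 0, 0, 0],
    [0, 0, 0.03, 0, 0, 0],
    [0, 0, 0.06, 0, 0, 0],
    [0, 0, 0.12, 0, 0, 0],
    [0, 0, 0.2, 0, 0, 0],
  ],
)

```text
t: 4.5
tool_pos: [525.7, -239.9, 196.1]
tool_rot: [0.992, -0.124, -0.001, -0.0]
wrist_force: [0.1, 0.6, -2.9]
finger_gap: 29.5
gripper_force: 30.0
```

Emit:
arm_command(
  motion=[
    [0, 0, 0.08, 0, 0, 0],
    [0, 0, 0.16, 0, 0, 0],
    [0, 0, 0.25, 0, 0, 0],
    [0, 0, 0.25, 0, 0, 0],
    [0, 0, 0.25, 0, 0, 0],
  ],
)

```text
t: 5.0
tool_pos: [526.0, -240.0, 270.8]
tool_rot: [0.992, -0.124, 0.0, 0.0]
wrist_force: [-0.5, -0.4, -3.2]
finger_gap: 29.3
gripper_force: 30.0
```

```bash
python3 - <<'E'
from m import *
from scipy.spatial.transform import Rotation as Ro
s=arm.get_state();print(s['tool_pos'],s['tool_rot'],s['finger_gap'],s['gripper_force'],s['wrist_force'])
R=Ro.from_quat(s['tool_rot']).as_matrix()
c=proj(S,s['tool_pos']+R@[0,0,65]);x,y=int(c[0])-50,int(c[1])-30
i=cv2.resize(S['image'][y:y+110,x:x+110],None,fx=5,fy=5,interpolation=cv2.INTER_CUBIC)[:,:,::-1]
i=(255*(i/255.)**.8).astype('uint8')
for a in range(0,110,20):
    cv2.putText(i,str(x+a),(a*5,8),0,.3,(255,0,0),1);cv2.putText(i,str(y+a),(0,a*5+3),0,.3,(255,0,255),1)
# predicted barrel outline, centred in tool
a=np.linspace(0,2*np.pi,40)
for h in(53,125):
    C=np.array([proj(S,s['tool_pos']+R@[15*np.cos(t),15*np.sin(t),h]) for t in a])
    print(h,C.min(0),C.max(0))
    for p in C: cv2.circle(i,(int((p[0]-x)*5+2),int((p[1]-y)*5+2)),1,(0,0,255),-1)
for X in(-7.5,7.5):
  for Y in(-15,15):
    p=proj(S,s['tool_pos']+R@[X,Y,84]);cv2.circle(i,(int((p[0]-x)*5+2),int((p[1]-y)*5+2)),2,(0,255,0),-1)
cv2.imwrite('pics/s3.png',i)
E
```

```text
[ 525.67842528 -239.89674661  269.27031152] [ 9.92247062e-01 -1.24278153e-01 -7.93600809e-04 -2.80404261e-04] 29.336392932918837 29.978438839316368 [-0.71294647 -0.16253746 -2.97578775]
53 [184.63709962 270.36676704] [214.17219421 288.30455949]
125 [194.07911324 320.02923108] [221.23480012 338.91743447]
```

View pics/s3.png

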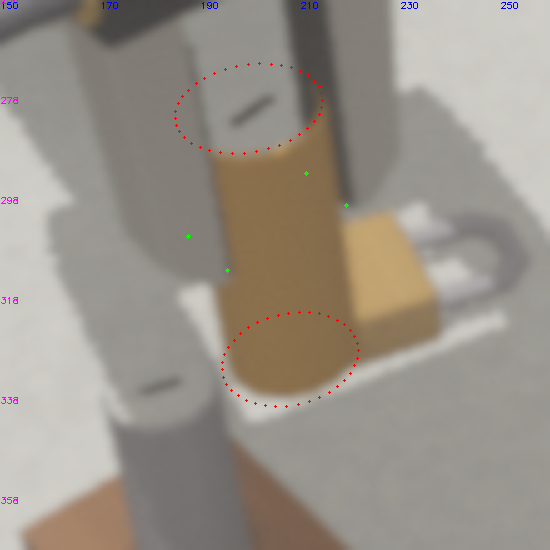

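The barrel hangs centred and upright in the grip, with its keyway at (200,279) and its foot matching the predicted outline around (207,330). I'll carry the measured offset over, which puts the cup at about (489, 81.8).

Emit:
arm_command(
  motion=[
    [-0.012, 0.106, 0, 0, 0, 0],
    [-0.024, 0.213, 0, 0, 0, 0],
    [-0.037, 0.32, 0, 0, 0, 0],
    [-0.05, 0.426, 0, 0, 0, 0],
    [-0.062, 0.533, 0, 0, 0, 0],
  ],
)

```text
t: 5.6
tool_pos: [506.8, -78.9, 269.2]
tool_rot: [0.992, -0.124, -0.001, -0.0]
wrist_force: [0.9, 0.7, -3.4]
finger_gap: 29.0
gripper_force: 30.0
```

Emit:
arm_command(
  motion=[
    [-0.015, 0.13, 0, 0, 0, 0],
    [-0.03, 0.26, 0, 0, 0, 0],
    [-0.045, 0.4, 0, 0, 0, 0],
    [-0.061, 0.539, 0, 0, 0, 0],
    [-0.061, 0.539, 0, 0, 0, 0],
  ],
)

```text
t: 6.1
tool_pos: [488.1, 85.2, 269.4]
tool_rot: [0.992, -0.122, -0.001, -0.0]
wrist_force: [-0.7, 0.2, -3.1]
finger_gap: 29.5
gripper_force: 30.0
```

Emit:
arm_command(
  motion=[
    [0, 0, -0.05, 0, 0, 0],
    [0, 0, -0.1, 0, 0, 0],
    [0, 0, -0.15, 0, 0, 0],
    [0, 0, -0.2, 0, 0, 0],
    [0, 0, -0.2, 0, 0, 0],
  ],
)

```text
t: 6.6
tool_pos: [488.4, 80.9, 207.6]
tool_rot: [0.992, -0.125, -0.002, 0.0]
wrist_force: [-0.2, -0.5, -2.7]
finger_gap: 29.6
gripper_force: 30.0
```

```bash
python3 - <<'E'
from m import *
from scipy.spatial.transform import Rotation as Ro
s=arm.get_state();print(s['tool_pos'],s['tool_rot'],s['wrist_force'],s['joint_pos'][5])
R=Ro.from_quat(s['tool_rot']).as_matrix()
x,y=270,180
i=cv2.resize(S['image'][y:y+100,x:x+110],None,fx=6,fy=6,interpolation=cv2.INTER_CUBIC)[:,:,::-1]
i=(255*(i/255.)**.8).astype('uint8')
for a in range(0,110,20):
    cv2.putText(i,str(x+a),(a*6,8),0,.3,(255,0,0),1);cv2.putText(i,str(y+a),(0,a*6+3),0,.3,(255,0,255),1)
a=np.linspace(0,2*np.pi,60)
P=[s['tool_pos']+R@[12*np.cos(t),12*np.sin(t),125] for t in a]
Q=[np.array([489+23.5*np.cos(t),81.8+23.5*np.sin(t),72]) for t in a]
for L,col in((P,(0,255,0)),(Q,(0,255,255))):
  for p in L:
    p=proj(S,p);cv2.circle(i,(int((p[0]-x+.5)*6),int((p[1]-y+.5)*6)),1,col,-1)
cv2.imwrite('pics/s4.png',i)
E
```

```text
[489.11170636  81.20269992 210.36292811] [ 9.92205958e-01 -1.24608307e-01 -3.19309313e-04  6.29003057e-05] [ 0.53387012 -0.85621393 -2.10948717] 1.9337126818247392
```

View pics/s4.png

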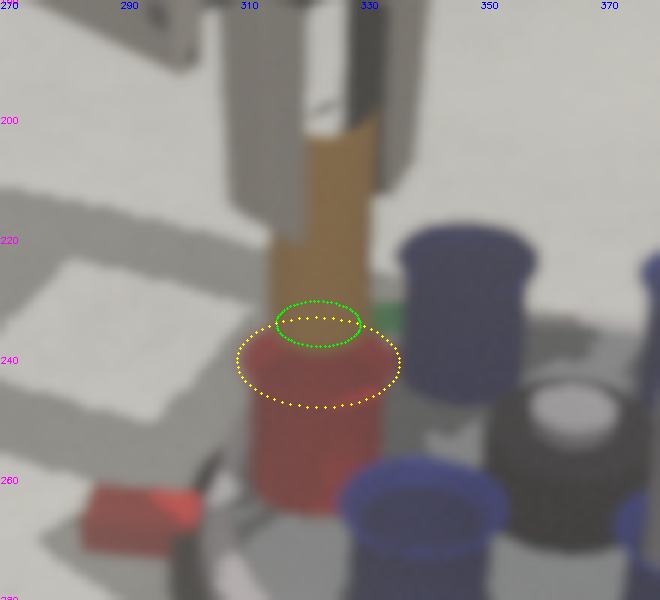

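The barrel foot (centre at about (322,234)) sits over the red rim (centre at about (323,240)), and the two line up within about 1 mm. Now descending.

Emit:
arm_command(
  motion=[
    [0, 0, -0.013, 0, 0, 0],
    [0, 0, -0.026, 0, 0, 0],
    [0, 0, -0.037, 0, 0, 0],
    [0, 0, -0.042, 0, 0, 0],
    [0, 0, -0.042, 0, 0, 0],
  ],
)

```text
t: 7.2
tool_pos: [489.0, 81.6, 197.8]
tool_rot: [0.992, -0.124, -0.0, 0.0]
wrist_force: [-0.8, 0.0, -3.0]
finger_gap: 29.1
gripper_force: 30.0
```

Emit:
arm_command(
  motion=[
    [0, 0, -0.002, 0, 0, 0],
    [0, 0, -0.005, 0, 0, 0],
    [0, 0, -0.007, 0, 0, 0],
    [0, 0, -0.01, 0, 0, 0],
    [0, 0, -0.01, 0, 0, 0],
  ],
)

```text
t: 7.7
tool_pos: [489.1, 81.6, 194.9]
tool_rot: [0.992, -0.124, -0.0, 0.0]
wrist_force: [-0.2, -0.4, -3.6]
finger_gap: 29.4
gripper_force: 30.0
```

Emit:
arm_command(
  motion=[
    [0, 0, -0.002, 0, 0, 0],
    [0, 0, -0.004, 0, 0, 0],
    [0, 0, -0.006, 0, 0, 0],
    [0, 0, -0.007, 0, 0, 0],
    [0, 0, -0.007, 0, 0, 0],
  ],
)

```text
t: 8.2
tool_pos: [489.1, 81.6, 192.9]
tool_rot: [0.992, -0.124, -0.0, 0.0]
wrist_force: [-0.3, -1.0, -1.8]
finger_gap: 29.5
gripper_force: 30.0
```

Emit:
arm_command(
  motion=[
    [0, 0, -0.002, 0, 0, 0],
    [0, 0, -0.004, 0, 0, 0],
    [0, 0, -0.006, 0, 0, 0],
    [0, 0, -0.006, 0, 0, 0],
    [0, 0, -0.006, 0, 0, 0],
  ],
)

```text
t: 8.7
tool_pos: [489.1, 81.6, 191.1]
tool_rot: [0.992, -0.124, -0.0, -0.0]
wrist_force: [0.2, -0.2, -2.9]
finger_gap: 29.1
gripper_force: 30.0
```

Emit:
arm_command(
  motion=[
    [0, 0, -0.002, 0, 0, 0],
    [0, 0, -0.004, 0, 0, 0],
    [0, 0, -0.006, 0, 0, 0],
    [0, 0, -0.006, 0, 0, 0],
    [0, 0, -0.006, 0, 0, 0],
  ],
)

```text
t: 9.2
tool_pos: [489.1, 81.6, 189.3]
tool_rot: [0.992, -0.124, -0.0, 0.0]
wrist_force: [0.1, 1.0, -2.9]
finger_gap: 29.3
gripper_force: 30.0
```

Emit:
arm_command(
  motion=[
    [0, 0, -0.002, 0, 0, 0],
    [0, 0, -0.004, 0, 0, 0],
    [0, 0, -0.006, 0, 0, 0],
    [0, 0, -0.006, 0, 0, 0],
    [0, 0, -0.006, 0, 0, 0],
  ],
)

```text
t: 9.7
tool_pos: [489.0, 81.6, 187.4]
tool_rot: [0.992, -0.124, -0.0, -0.0]
wrist_force: [-2.5, 2.0, -2.3]
finger_gap: 29.3
gripper_force: 30.0
```

Emit:
arm_command(
  motion=[
    [0, 0, -0.002, 0, 0, 0],
    [0, 0, -0.004, 0, 0, 0],
    [0, 0, -0.006, 0, 0, 0],
    [0, 0, -0.006, 0, 0, 0],
    [0, 0, -0.006, 0, 0, 0],
  ],
)

```text
t: 10.2
tool_pos: [489.0, 81.6, 185.6]
tool_rot: [0.992, -0.124, -0.0, -0.0]
wrist_force: [-2.6, 2.7, -2.3]
finger_gap: 29.1
gripper_force: 30.0
```

Emit:
arm_command(
  motion=[
    [-0.002, 0.002, -0.002, 0, 0, 0],
    [-0.002, 0.002, -0.004, 0, 0, 0],
    [-0.002, 0.002, -0.006, 0, 0, 0],
    [-0.002, 0.002, -0.006, 0, 0, 0],
    [-0.002, 0.002, -0.006, 0, 0, 0],
  ],
)

```text
t: 10.7
tool_pos: [488.5, 82.1, 183.9]
tool_rot: [0.992, -0.124, 0.0, 0.0]
wrist_force: [0.2, 0.9, -2.6]
finger_gap: 29.3
gripper_force: 30.0
```

Emit:
arm_command(
  motion=[
    [0, 0, -0.002, 0, 0, 0],
    [0, 0, -0.004, 0, 0, 0],
    [0, 0, -0.006, 0, 0, 0],
    [0, 0, -0.006, 0, 0, 0],
    [0, 0, -0.006, 0, 0, 0],
  ],
)

```text
t: 11.2
tool_pos: [488.5, 82.2, 182.1]
tool_rot: [0.992, -0.124, 0.0, 0.0]
wrist_force: [0.5, 0.6, -3.7]
finger_gap: 29.1
gripper_force: 30.0
```

Side force is gone. The barrel's foot is now at about 57 mm, and the pad may start at 52 mm.

Emit:
arm_command(
  motion=[
    [0, 0, -0.002, 0, 0, 0],
    [0, 0, -0.004, 0, 0, 0],
    [0, 0, -0.006, 0, 0, 0],
    [0, 0, -0.006, 0, 0, 0],
    [0, 0, -0.006, 0, 0, 0],
  ],
)

```text
t: 11.7
tool_pos: [488.5, 82.2, 180.4]
tool_rot: [0.992, -0.124, -0.0, 0.0]
wrist_force: [-0.2, -0.4, -2.1]
finger_gap: 29.7
gripper_force: 30.0
```

Emit:
arm_command(
  motion=[
    [0, 0, -0.001, 0, 0, 0],
    [0, 0, -0.002, 0, 0, 0],
    [0, 0, -0.003, 0, 0, 0],
    [0, 0, -0.004, 0, 0, 0],
    [0, 0, -0.004, 0, 0, 0],
  ],
)

```text
t: 12.2
tool_pos: [488.5, 82.2, 179.1]
tool_rot: [0.992, -0.124, -0.0, 0.0]
wrist_force: [0.6, -0.8, -2.8]
finger_gap: 29.4
gripper_force: 30.0
```

Emit:
arm_command(
  motion=[
    [0, 0, -0.002, 0, 0, 0],
    [0, 0, -0.004, 0, 0, 0],
    [0, 0, -0.005, 0, 0, 0],
    [0, 0, -0.005, 0, 0, 0],
    [0, 0, -0.005, 0, 0, 0],
  ],
)

```text
t: 12.7
tool_pos: [488.5, 82.2, 177.6]
tool_rot: [0.992, -0.124, -0.0, -0.0]
wrist_force: [-0.0, 0.4, -2.8]
finger_gap: 29.6
gripper_force: 30.0
```

Emit:
arm_command(
  motion=[
    [0, 0, -0.002, 0, 0, 0],
    [0, 0, -0.004, 0, 0, 0],
    [0, 0, -0.005, 0, 0, 0],
    [0, 0, -0.005, 0, 0, 0],
    [0, 0, -0.005, 0, 0, 0],
  ],
)

```text
t: 13.2
tool_pos: [488.5, 82.2, 176.2]
tool_rot: [0.992, -0.124, 0.0, 0.0]
wrist_force: [0.3, 0.8, -2.7]
finger_gap: 29.0
gripper_force: 30.0
```

Emit:
arm_command(
  motion=[
    [0, 0, -0.002, 0, 0, 0],
    [0, 0, -0.004, 0, 0, 0],
    [0, 0, -0.006, 0, 0, 0],
    [0, 0, -0.006, 0, 0, 0],
    [0, 0, -0.006, 0, 0, 0],
  ],
)

```text
t: 13.7
tool_pos: [488.5, 82.2, 174.3]
tool_rot: [0.992, -0.124, -0.0, -0.0]
wrist_force: [0.8, 0.1, -3.5]
finger_gap: 29.7
gripper_force: 30.0
```

Emit:
arm_command(
  motion=[
    [0, 0, -0.002, 0, 0, 0],
    [0, 0, -0.004, 0, 0, 0],
    [0, 0, -0.006, 0, 0, 0],
    [0, 0, -0.006, 0, 0, 0],
    [0, 0, -0.006, 0, 0, 0],
  ],
)

```text
t: 14.2
tool_pos: [488.5, 82.2, 172.5]
tool_rot: [0.992, -0.124, -0.0, -0.0]
wrist_force: [0.3, 0.6, -2.3]
finger_gap: 29.5
gripper_force: 30.0
```

Emit:
arm_command(
  motion=[
    [0, 0, -0.002, 0, 0, 0],
    [0, 0, -0.004, 0, 0, 0],
    [0, 0, -0.006, 0, 0, 0],
    [0, 0, -0.006, 0, 0, 0],
    [0, 0, -0.006, 0, 0, 0],
  ],
)

```text
t: 14.7
tool_pos: [488.5, 82.2, 170.9]
tool_rot: [0.992, -0.124, 0.0, -0.0]
wrist_force: [0.0, -0.3, -1.0]
finger_gap: 28.9
gripper_force: 30.0
```

Emit:
arm_command(
  motion=[
    [0, 0, -0.001, 0, 0, 0],
    [0, 0, -0.002, 0, 0, 0],
    [0, 0, -0.003, 0, 0, 0],
    [0, 0, -0.003, 0, 0, 0],
    [0, 0, -0.003, 0, 0, 0],
  ],
)

```text
t: 15.2
tool_pos: [488.6, 82.1, 170.1]
tool_rot: [0.992, -0.124, 0.0, -0.0]
wrist_force: [-0.8, -0.2, 4.7]
finger_gap: 28.8
gripper_force: 30.0
```

Emit:
arm_command(
  motion=[
    [0, 0, -0.001, 0, 0, 0],
    [0, 0, -0.002, 0, 0, 0],
    [0, 0, -0.003, 0, 0, 0],
    [0, 0, -0.003, 0, 0, 0],
    [0, 0, -0.003, 0, 0, 0],
  ],
)

```text
t: 15.7
tool_pos: [488.6, 82.2, 169.5]
tool_rot: [0.992, -0.124, 0.0, -0.0]
wrist_force: [-2.5, -0.1, 8.6]
finger_gap: 29.4
gripper_force: 30.0
```

Emit:
arm_command(
  motion=[
    [0, 0, 0, 0, 0, 0],
    [0, 0, 0, 0, 0, 0],
    [0, 0, 0, 0, 0, 0],
    [0, 0, 0, 0, 0, 0],
    [0, 0, 0, 0, 0, 0],
  ],
)

```text
t: 16.2
tool_pos: [488.6, 82.2, 169.5]
tool_rot: [0.992, -0.124, 0.0, -0.0]
wrist_force: [-3.0, 0.9, 8.3]
finger_gap: 29.2
gripper_force: 30.0
```

Emit:
arm_command(
  motion=[
    [0, 0, -0.001, 0, 0, 0],
    [0, 0, -0.001, 0, 0, 0],
    [0, 0, -0.001, 0, 0, 0],
    [0, 0, -0.001, 0, 0, 0],
    [0, 0, -0.001, 0, 0, 0],
  ],
)

```text
t: 16.7
tool_pos: [488.7, 82.2, 169.3]
tool_rot: [0.992, -0.124, 0.0, -0.0]
wrist_force: [-3.3, -1.0, 9.1]
finger_gap: 29.5
gripper_force: 30.0
```

Emit:
arm_command(
  motion=[
    [0, 0, 0, 0, 0, 0],
    [0, 0, 0, 0, 0, 0],
    [0, 0, 0, 0, 0, 0],
    [0, 0, 0, 0, 0, 0],
    [0, 0, 0, 0, 0, 0],
  ],
)

```text
t: 17.2
tool_pos: [488.7, 82.2, 169.3]
tool_rot: [0.992, -0.124, 0.0, -0.0]
wrist_force: [-2.9, -0.7, 9.2]
finger_gap: 29.4
gripper_force: 30.0
```

Emit:
arm_command(
  motion=[
    [0, 0, 0.002, 0, 0, 0],
    [0, 0, 0.004, 0, 0, 0],
    [-0.001, 0, 0.005, 0, 0, 0],
    [-0.001, 0, 0.005, 0, 0, 0],
    [-0.001, 0, 0.005, 0, 0, 0],
  ],
)

```text
t: 17.7
tool_pos: [488.3, 82.2, 170.3]
tool_rot: [0.992, -0.124, 0.0, -0.0]
wrist_force: [1.6, -0.8, 3.3]
finger_gap: 29.3
gripper_force: 30.0
```

Emit:
arm_command(
  motion=[
    [0, 0, 0, 0, 0, 0],
    [0, 0, 0, 0, 0, 0],
    [0, 0, 0, 0, 0, 0],
    [0, 0, 0, 0, 0, 0],
    [0, 0, 0, 0, 0, 0],
  ],
  fingers=0.7,
)

```text
t: 18.2
tool_pos: [488.1, 82.2, 170.0]
tool_rot: [0.992, -0.124, -0.0, 0.0]
wrist_force: [0.1, -0.2, -0.2]
finger_gap: 63.1
gripper_force: 0.0
```

Emit:
arm_command(
  motion=[
    [0, 0, 0.05, 0, 0, 0],
    [0, 0, 0.15, 0, 0, 0],
    [0, 0, 0.25, 0, 0, 0],
    [0, 0, 0.35, 0, 0, 0],
    [0, 0, 0.4, 0, 0, 0],
  ],
)

```text
t: 18.7
tool_pos: [488.5, 82.2, 293.9]
tool_rot: [0.992, -0.124, 0.002, -0.0]
wrist_force: [0.2, -0.2, -0.5]
finger_gap: 65.1
gripper_force: 0.0
```

```bash
python3 - <<'E'
from m import *
s=arm.get_state();print(s['tool_pos'],s['joint_pos'][5],s['wrist_force'])
x,y=270,160
i=cv2.resize(S['image'][y:y+130,x:x+170],None,fx=4,fy=4,interpolation=cv2.INTER_CUBIC)[:,:,::-1]
i=np.ascontiguousarray(i)
a=np.linspace(0,2*np.pi,40)
for (X,Y,z,r) in((619.3,189.6,152,8),(619.3,189.6,142,8),(488.6,82.1,115,15)):
  for t in a:
    p=proj(S,[X+r*np.cos(t),Y+r*np.sin(t),z]);cv2.circle(i,(int((p[0]-x+.5)*4),int((p[1]-y+.5)*4)),1,(0,255,255),-1)
cv2.imwrite('pics/s5.png',i)
E
```

```text
[488.56964871  82.22135243 292.57874281] 1.9352150892585205 [-0.87215894  0.70063771 -1.01799847]
```

View pics/s5.png

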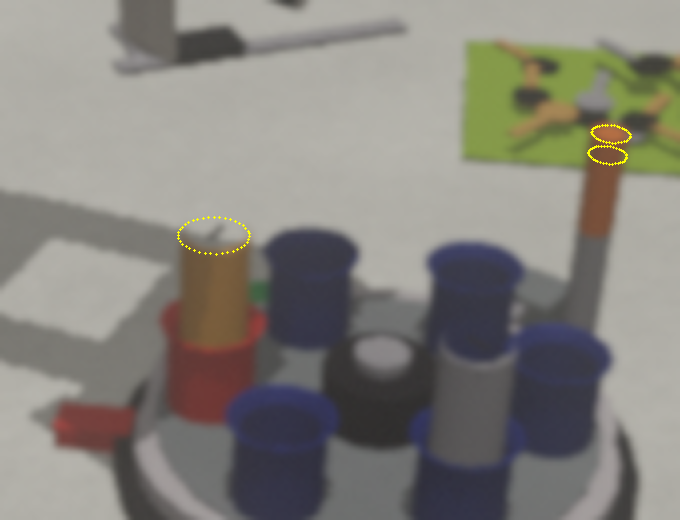

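The picture shows brass upright in the red cup (top at (323,219)), and the post's top and sleeve match the predicted position (about (422,193)). Next is the post.

Emit:
arm_command(
  motion=[
    [0.045, 0.036, 0, 0, 0, 0.06],
    [0.09, 0.072, 0, 0, 0, 0.12],
    [0.135, 0.108, 0, 0, 0, 0.18],
    [0.18, 0.144, 0, 0, 0, 0.24],
    [0.22, 0.18, 0, 0, 0, 0.29],
  ],
)

```text
t: 19.3
tool_pos: [554.5, 136.6, 288.2]
tool_rot: [0.986, 0.167, -0.001, 0.0]
wrist_force: [0.7, 1.2, 0.2]
finger_gap: 65.1
gripper_force: 0.0
```

Emit:
arm_command(
  motion=[
    [0.045, 0.036, 0, 0, 0, 0.06],
    [0.09, 0.072, 0, 0, 0, 0.12],
    [0.135, 0.108, 0, 0, 0, 0.18],
    [0.18, 0.144, 0, 0, 0, 0.24],
    [0.215, 0.18, 0, 0, 0, 0.291],
  ],
)

```text
t: 19.8
tool_pos: [619.0, 190.5, 288.0]
tool_rot: [0.897, 0.443, -0.001, -0.0]
wrist_force: [0.2, 0.4, 0.1]
finger_gap: 65.1
gripper_force: 0.0
```

Emit:
arm_command(
  motion=[
    [0, 0, 0, 0, 0, 0],
    [0, 0, 0, 0, 0, 0],
    [0, 0, 0, 0, 0, 0],
    [0, 0, 0, 0, 0, 0],
    [0, 0, 0, 0, 0, 0],
  ],
)

```text
t: 20.3
tool_pos: [618.4, 189.9, 290.3]
tool_rot: [0.898, 0.44, 0.0, 0.0]
wrist_force: [-0.7, -0.8, 0.1]
finger_gap: 65.3
gripper_force: 0.0
```

Emit:
arm_command(
  motion=[
    [0, 0, -0.08, 0, 0, 0],
    [0, 0, -0.16, 0, 0, 0],
    [0, 0, -0.24, 0, 0, 0],
    [0, 0, -0.277, 0, 0, 0],
    [0, 0, -0.277, 0, 0, 0],
  ],
)

```text
t: 20.8
tool_pos: [618.2, 190.0, 205.8]
tool_rot: [0.898, 0.441, -0.001, -0.0]
wrist_force: [-0.1, -0.1, -0.4]
finger_gap: 64.6
gripper_force: 0.0
```

Emit:
arm_command(
  motion=[
    [0, 0, 0, 0, 0, 0],
    [0, 0, 0, 0, 0, 0],
    [0, 0, 0, 0, 0, 0],
    [0, 0, 0, 0, 0, 0],
    [0, 0, 0, 0, 0, 0],
  ],
  fingers=0,
  force=10,
)

```text
t: 21.3
tool_pos: [618.7, 190.2, 207.4]
tool_rot: [0.898, 0.441, 0.0, 0.0]
wrist_force: [0.3, -0.6, -0.2]
finger_gap: 29.7
gripper_force: 0.0
```

Emit:
arm_command(
  motion=[
    [0, 0, 0, 0, 0, 0],
    [0, 0, 0, 0, 0, 0],
    [0, 0, 0, 0, 0, 0],
    [0, 0, 0, 0, 0, 0],
    [0, 0, 0, 0, 0, 0],
  ],
)

```text
t: 21.8
tool_pos: [618.6, 190.3, 207.1]
tool_rot: [0.898, 0.441, 0.0, -0.0]
wrist_force: [-3.1, 3.0, 1.5]
finger_gap: 15.6
gripper_force: 10.0
```

Emit:
arm_command(
  motion=[
    [0.0136, -0.0109, 0, 0, 0, -0.026],
    [0.0267, -0.0225, 0, 0, 0, -0.052],
    [0.0391, -0.0347, 0, 0, 0, -0.079],
    [0.0509, -0.0476, 0, 0, 0, -0.105],
    [0.062, -0.0611, 0, 0, 0, -0.131],
  ],
  force=15,
)

```text
t: 22.3
tool_pos: [635.5, 173.5, 207.0]
tool_rot: [0.948, 0.319, -0.002, -0.002]
wrist_force: [-25.2, 15.1, 9.5]
finger_gap: 15.8
gripper_force: 15.0
```

Emit:
arm_command(
  motion=[
    [0, 0, 0, 0, 0, 0],
    [0, 0, 0, 0, 0, 0],
    [0, 0, 0, 0, 0, 0],
    [0, 0, 0, 0, 0, 0],
    [0, 0, 0, 0, 0, 0],
  ],
)

```text
t: 22.8
tool_pos: [637.8, 169.8, 207.0]
tool_rot: [0.948, 0.319, -0.0, 0.002]
wrist_force: [2.9, -14.9, 0.7]
finger_gap: 15.4
gripper_force: 15.0
```

```bash
python3 - <<'E'
from m import *
s=arm.get_state();print(s['tool_pos'],s['joint_pos'],s['wrist_force'],s['torque'])
for q in cont(S,(15,90,40),(40,255,255),(280,200,90,90)): print('redS',q.min(0),q.max(0))
x,y=270,110
i=np.ascontiguousarray(cv2.resize(S['image'][y:y+200,x:x+200],None,fx=3,fy=3,interpolation=cv2.INTER_CUBIC)[:,:,::-1])
cv2.imwrite('pics/s6.png',i)
E
```

```text
[637.85697542 169.81038547 206.97166679] [ 0.22285433  0.12451363  1.58852592 -0.00400104  1.42843118  1.14481354] [  3.24858956 -14.9644379    0.12168284] [-2.5521607  -0.48745571 -0.10692463]
redS [283.625 260.875] [301.875 271.375]
redS [313.375 227.875] [338.875 253.375]
```

View pics/s6.png

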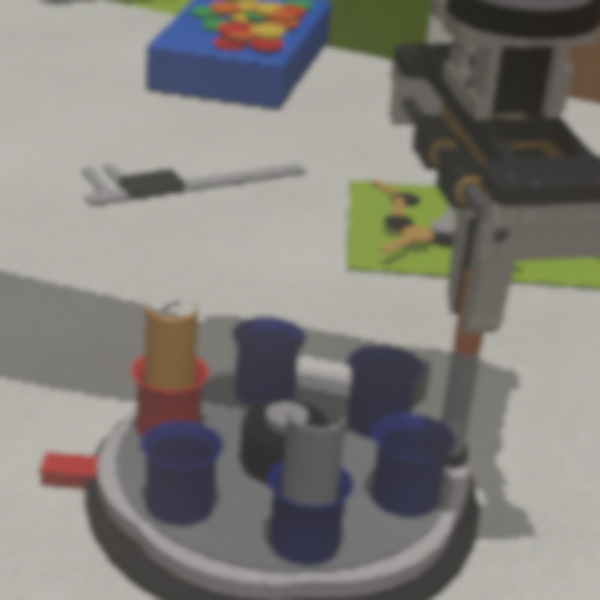

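The wheel is turning with brass upright in the red cup (about (326,230)). I'll continue more slowly.

Emit:
arm_command(
  motion=[
    [0.0053, -0.007, 0, 0, 0, -0.013],
    [0.0104, -0.0141, 0, 0, 0, -0.026],
    [0.0152, -0.0213, 0, 0, 0, -0.039],
    [0.02, -0.0286, 0, 0, 0, -0.052],
    [0.0245, -0.0361, 0, 0, 0, -0.065],
  ],
)

```text
t: 23.4
tool_pos: [642.7, 162.5, 206.9]
tool_rot: [0.966, 0.258, -0.003, -0.002]
wrist_force: [-25.9, 13.2, 8.8]
finger_gap: 15.6
gripper_force: 15.0
```

Emit:
arm_command(
  motion=[
    [0.0043, -0.0076, 0, 0, 0, -0.013],
    [0.0084, -0.0153, 0, 0, 0, -0.026],
    [0.0124, -0.0231, 0, 0, 0, -0.039],
    [0.0161, -0.031, 0, 0, 0, -0.052],
    [0.0196, -0.039, 0, 0, 0, -0.065],
  ],
)

```text
t: 23.9
tool_pos: [648.6, 150.8, 206.8]
tool_rot: [0.981, 0.194, -0.003, -0.002]
wrist_force: [-24.6, 12.8, 8.0]
finger_gap: 15.5
gripper_force: 15.0
```

Emit:
arm_command(
  motion=[
    [0.0033, -0.0081, 0, 0, 0, -0.013],
    [0.0064, -0.0162, 0, 0, 0, -0.026],
    [0.0092, -0.0245, 0, 0, 0, -0.039],
    [0.0119, -0.0328, 0, 0, 0, -0.052],
    [0.0143, -0.0412, 0, 0, 0, -0.065],
  ],
)

```text
t: 24.4
tool_pos: [653.0, 138.5, 206.8]
tool_rot: [0.991, 0.13, -0.003, -0.002]
wrist_force: [-23.5, 12.3, 7.7]
finger_gap: 15.6
gripper_force: 15.0
```

Emit:
arm_command(
  motion=[
    [0.0022, -0.0085, 0, 0, 0, -0.013],
    [0.0042, -0.017, 0, 0, 0, -0.026],
    [0.006, -0.0255, 0, 0, 0, -0.039],
    [0.0075, -0.0341, 0, 0, 0, -0.052],
    [0.0088, -0.0427, 0, 0, 0, -0.065],
  ],
)

```text
t: 24.9
tool_pos: [655.8, 125.7, 206.8]
tool_rot: [0.998, 0.065, -0.002, -0.002]
wrist_force: [-21.6, 14.1, 7.9]
finger_gap: 15.7
gripper_force: 15.0
```

Emit:
arm_command(
  motion=[
    [-0.001, -0.0086, 0, 0, 0, -0.013],
    [-0.002, -0.0173, 0, 0, 0, -0.026],
    [-0.0024, -0.026, 0, 0, 0, -0.039],
    [-0.002, -0.0347, 0, 0, 0, -0.052],
    [-0.0018, -0.0435, 0, 0, 0, -0.065],
  ],
)

```text
t: 25.4
tool_pos: [656.4, 112.6, 206.9]
tool_rot: [1.0, 0.0, -0.001, -0.001]
wrist_force: [-6.9, 14.1, 2.1]
finger_gap: 15.7
gripper_force: 15.0
```

Emit:
arm_command(
  motion=[
    [0, -0.0087, 0, 0, 0, -0.013],
    [-0.0003, -0.0175, 0, 0, 0, -0.026],
    [-0.0009, -0.0262, 0, 0, 0, -0.039],
    [-0.0016, -0.0349, 0, 0, 0, -0.052],
    [-0.0026, -0.0435, 0, 0, 0, -0.065],
  ],
)

```text
t: 25.9
tool_pos: [655.6, 99.4, 206.9]
tool_rot: [0.998, -0.065, -0.001, -0.001]
wrist_force: [-6.5, 17.4, 2.1]
finger_gap: 15.8
gripper_force: 15.0
```

Emit:
arm_command(
  motion=[
    [0, 0, 0, 0, 0, 0],
    [0, 0, 0, 0, 0, 0],
    [0, 0, 0, 0, 0, 0],
    [0, 0, 0, 0, 0, 0],
    [0, 0, 0, 0, 0, 0],
  ],
)

```text
t: 26.4
tool_pos: [655.5, 98.2, 206.9]
tool_rot: [0.998, -0.065, -0.001, -0.0]
wrist_force: [-9.0, 3.8, 2.3]
finger_gap: 15.5
gripper_force: 15.0
```

Emit:
arm_command(
  motion=[
    [0, 0, 0, 0, 0, 0],
    [0, 0, 0, 0, 0, 0],
    [0, 0, 0, 0, 0, 0],
    [0, 0, 0, 0, 0, 0],
    [0, 0, 0, 0, 0, 0],
  ],
  fingers=0.7,
)

```text
t: 26.9
tool_pos: [656.2, 98.0, 207.0]
tool_rot: [0.998, -0.065, 0.0, 0.0]
wrist_force: [-0.2, -0.1, -0.7]
finger_gap: 51.0
gripper_force: 0.0
```

Emit:
arm_command(
  motion=[
    [0, 0, 0.05, 0, 0, 0],
    [0, 0, 0.15, 0, 0, 0],
    [0, 0, 0.25, 0, 0, 0],
    [0, 0, 0.35, 0, 0, 0],
    [0, 0, 0.45, 0, 0, 0],
  ],
)

```text
t: 27.4
tool_pos: [655.9, 98.0, 344.7]
tool_rot: [0.998, -0.065, 0.001, -0.0]
wrist_force: [0.3, -0.1, -0.7]
finger_gap: 65.3
gripper_force: 0.0
```

```bash
python3 - <<'E'
from m import *
s=arm.get_state();print(s['t'],s['tool_pos'],s['wrist_force'])
x,y=260,110
i=np.ascontiguousarray(cv2.resize(S['image'][y:y+200,x:x+200],None,fx=3,fy=3,interpolation=cv2.INTER_CUBIC)[:,:,::-1])
A=np.array([558,110.5]);th=np.radians(202.35-60)
P=A+75*np.array([np.cos(th),np.sin(th)])
for r,z in((23.5,72),(15,117)):
  for t in np.linspace(0,6.28,40):
    p=proj(S,[P[0]+r*np.cos(t),P[1]+r*np.sin(t),z]);cv2.circle(i,(int((p[0]-x+.5)*3),int((p[1]-y+.5)*3)),1,(0,255,255),-1)
cv2.imwrite('pics/s7.png',i)
for q in cont(T,(15,120,40),(40,255,255),(180,200,140,140)):
    (cx,cy),r=cv2.minEnclosingCircle(q.astype('f4')); p=onz(T,cx,cy,72);print('red',np.round([cx,cy,r,*p],1),np.degrees(np.arctan2(p[1]-112.7,p[0]-555.2)))
E
```

```text
27.5 [656.5196342   98.07813243 348.36159388] [ 0.81816667 -0.18034858  0.92187668]
```

View pics/s7.png

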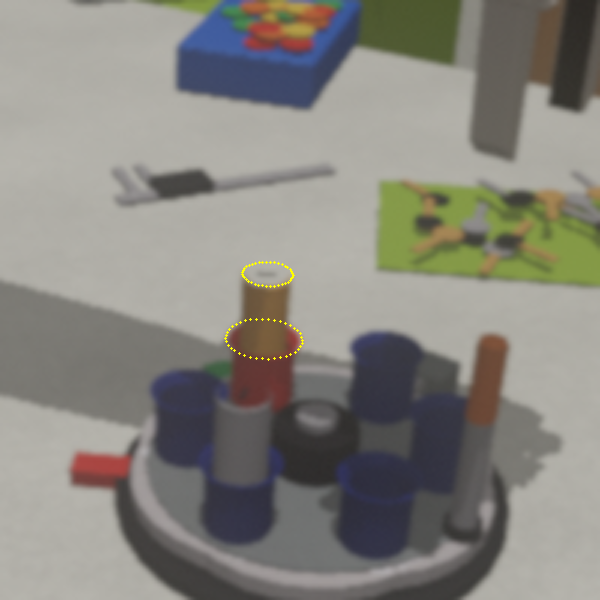

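The picture shows the red cup with brass upright at (348,220), exactly on the predicted one-click outline. The post is free and the robot is clear.

Emit:
arm_command(
  motion=[
    [0, 0, 0, 0, 0, 0],
    [0, 0, 0, 0, 0, 0],
    [0, 0, 0, 0, 0, 0],
    [0, 0, 0, 0, 0, 0],
    [0, 0, 0, 0, 0, 0],
  ],
)

```text
t: 28.0
tool_pos: [656.1, 98.0, 341.6]
tool_rot: [0.998, -0.065, -0.0, 0.0]
wrist_force: [0.1, 0.3, 0.6]
finger_gap: 65.1
gripper_force: 0.0
```

```bash
python3 -c "
from station import arm
print(arm.sign_off())"
```

```text
the job is handed in; nothing more can be done
None
```

I handed the job in at 28 s: the brass barrel was pressed into the red cup with about 12 N for over a second, the wheel turned one click clockwise with it upright at the green mark, and the post was released; the hand-in returned no verdict.

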